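# Clamp the stuck jar

### The arm

A 6-joint arm with a two-finger parallel gripper is mounted at the origin on the work surface. World frame = base frame: x ahead of the robot, y to its left, z up, the work surface at z = 0. Lengths are in mm, angles in rad, forces in N, time in s.
With the tool pointing down it reaches from about 275 to 1000 mm from the base axis. Payload 8.4 kg.
Tool frame: the origin (TCP) lies at the very end of the fingers, on their centre line; the grasp point (between the pads) lies 19 mm behind it; z points along the fingers, y is the line along which they close (so a half turn about z gives the same grasp; the last joint's range is limited). The gripper opens to 85 mm and grips with 20 to 120 N. Pads are 22 mm wide; open, the fingers measure 114 mm over their backs; the gripper's body (76 mm by 85 mm) begins 54 mm behind the grasp point. The pads swing forward as they close: fully open they stand 13 mm farther back than shut.
Start: joints at [1.299, 0.353, 1.633, -0, 1.155, -0.002], TCP at [166.585, 602.393, 231.281] pointing down, gripper open.
Joint ranges: [-2.63, 2.63], [-0.92, 2.1], [0.06, 2.66], [-1.3, 4.44], [0, 2.69], [-3.02, 3.02]. Speed limits (rad/s): [2.22, 2.22, 2.79, 3.14, 3.14, 3.14].

### API

Orientations are given as [roll, pitch, yaw] about the fixed x, y, z axes, in that order (R = Rz(yaw) Ry(pitch) Rx(roll)).
In Python, from rig import telemetry, imaging, r gives the robot as it stands. The module is installed in compiled form; this text tells all that it offers.
- The arm moves only by the tool step_arm, never from a script. Its argument "moves" is a list of rows, each a list of 3 entries, a list of its own where there are three numbers: the turn, a rotation vector about the tool's x, y, z scaled (see below), then the shift along the tool's x, y, z scaled (see below), then the opening, from -1 (shut) to 1 (fully open). A call has 1 to 8 rows; each row is the pose to reach, as a shift and turn from the pose commanded when the call began, along the tool's axes at that moment; what a row does not reach only later rows make up. The controller multiplies each number of a shift by 200 mm and each number of a turn by 45 degrees. A row lasts 1/10 s, in which the tool goes at most 50 mm and 8.59 degrees, less where a joint would pass 70% of its speed; a pose out of reach is approached as far as the arm can. A call with a number of a shift or a turn outside -1 to 1 is refused whole. A call with a gripper value outside its range is refused whole. The fingers move at their own pace and stop on an object; "squeeze" is the grip in N (left out, the last holds). Time passes only in rows, so rows that repeat a pose let the fingers close. It gives the time, the measured TCP pose, the force, the opening and the grip force at its end, in the units of the state.
- telemetry.sense(): the state, without advancing time (a new reading comes with each control period).
- imaging.grab_frame(name): name is "side" or "top"; returns the picture (384x512x3 uint8, red, green, blue); there is no depth.
- imaging.calibration(name): a dict with "fx", "fy", "cx", "cy" (pixels), "cam_to_world" (4x4, takes a point from camera to world coordinates). Camera axes: x right, y up, looking along -z (the intrinsics and any distortion apply to the point x, -y, -z); pixel columns grow to the right and rows downward; lengths in mm; the calibration is good to about 2 mm. A picture is of the moment at which its call begins. calibration takes no time and is no camera call.
- r.sign_off(): hands the job in; it is judged then, once.
Trained networks look in the newest picture that a camera, given by its name, has taken for a name from the list of things; names that differ only in an ending like _2 or _b are one class to them, and where a whole thing is asked for, a point or a joint stands for the part that bears it (a point fixed in the world has none). Each returns a list of dicts, best first, with "conf" (0 to 1); they miss things now and then, are a little off and sometimes report something else, mostly with a low value. They report only what shows in the picture. A call takes as long as a camera call. They do not tell look-alikes from the thing itself.
- imaging.recognise(camera, name): "extent" ([left, top, width, height] in pixels, round what is visible of it).
- imaging.mark_of(camera, name): "xy" ([column, row] in pixels: a listed point, or the origin of a listed thing).
The state is a dict: "clock": time; "qpos": joint angles; "qvel": joint speeds; "joint_efforts": joint torques, N m; "eef_pos": TCP position; "tcp_rot": TCP orientation; "contact_force": force on the tool from outside, world axes, zero at the start; "wrist_torque": the same for the moment, N m; "opening": opening from 0.0 (shut) to 1.0 (fully open); "grasp_force": force on a finger pad.
Only numpy, scipy, OpenCV 4.12 (cv2) and the standard library are available. Lean on these libraries where they do the work, as an engineer would, in place of code of your own. Each camera call takes 0.05 s, during which the arm holds its last target. There are 200 camera calls.

### The job

The lid of the green jar is stuck, so fix the jar in the wooden jar clamp: slide the loose jaw along its track until the standing jar is snug between the two cork faces, then turn the T-bar knob on the jaw clockwise as far as it goes to lock the jaw there. Keep the jar upright on the board and leave the gauge ring, the dish of marbles and the saucer where they are.

Things in the scene. Friction and masses are not known exactly. Their poses are not given: they have to be found in the camera images.
- jar_clamp: wooden jar clamp fixed to the shelf: a board 140 (x) x 390 (y) x 18 mm (z); origin at the centre of its underside. The jaw slides along the board's y axis. At the +y end stands the fixed jaw, 90 wide and 44 mm high above the board, its flat cork face at y = +100 mm looking to -y. The sliding jaw is nearer the -y end
- jaw (a joint): travel of the sliding jaw along the board's +y, towards the fixed jaw (m, 0 to 0.125). Its cork face (86 wide, top 38 mm above the board) lies at board y = -58 mm + travel, so the jar is snug when this reads 0.090. It slides with about 2.5 N while the knob is loose and holds fast when the knob is tight
- jaw_face (a point): centre of the sliding jaw's cork face, 38 mm above the underside of the board; axes as the board's. Behind it the carriage block, 64 mm wide, its top 49 mm above the underside of the board, reaches 106 mm back from the face
- clamp_knob (a joint): angle of the clamp knob (rad, 0 to 1.4), growing clockwise seen from above. Near 0 the bar lies along the track and the jaw is free; from about 1 rad it bites; 1.4 is the stop, tight, with the bar nearly across the track
- knob_grip (a point): centre of the knob's T-bar, on the knob's upright axis, 72 mm behind the sliding cork face and 76 mm above the underside of the board; rides with the jaw and turns with the knob. The bar is 58 mm long along this point's y, 14 mm thick along x, 24 mm high
- jar: closed green glass jar with a tin lid, 68 mm diameter, 85 mm high, 0.4 kg, standing loose on the board between the two cork faces; origin at the centre of its underside, z up
- gauge_ring: boxwood gauge ring, outer diameter 42, 10 mm high, lying on the board behind the fixed jaw; origin at the centre of its underside
- marble_dish: white enamel dish with clay marbles, 124 mm diameter, about 40 mm high; origin at the centre of its underside
- saucer: white porcelain saucer, 130 mm diameter, 18 mm high; origin at the centre of its underside
Mind the look-alikes: they are no part of the job. Of the things that look like the jar, the middle-sized one is meant.

How it is judged (in metres and radians):
At the end, for the whole second after the job is handed in: The jar stands upright (within 0.08 rad) and still on the board between the two cork faces, its centre within 35 mm of the board's middle line, with at most 3 mm of play in all (jaw travel at least 0.087), and the clamp knob is turned to beyond 1.2 rad (stop at 1.4) (value of joint jaw between 0.087 and 0.094 m and value of joint clamp_knob above 1.2 rad and x of jar in the frame of jar_clamp between -0.035 and 0.035 m and y of jar in the frame of jar_clamp between 0.058 and 0.074 m and height (world z) of jar below 0.023 m and angle between jar's own z axis and vertical below 0.08 rad and linear speed of jar below 0.02 m/s); the robot touches nothing.
It fails at once if the jar is tipped by more than 0.4 rad (angle between jar's own z axis and vertical above 0.4 rad).
It fails at once if the gauge ring, the marble dish or the saucer is moved by more than 30 mm (distance of any of gauge_ring, marble_dish, saucer from where it was at the start of the episode above 0.03 m).
It also fails if it takes over 38 s, if anything falls off the work surface, if the arm or the gripper's body presses on something with over 40 N, if the wrist force passes 120 N, or if a joint passes its speed limit or range.

## Working session

There is one attempt and no reset: what is moved stays moved. The work goes in short steps, Python scripts to look and compute and a tool call to move; the robot and the scene stay as the last step left them, time stands still between calls to the robot, and variables do not carry over. Pictures are saved under pics/ and viewed, at most 10 in all, crops included, and the job is handed in when it is done.

Besides the shell and the picture viewer there is one more tool, called after "Emit:" by a JSON object that holds its "api" and its "payload", one argument or row to a line. step_arm: Moves the arm, as the interface text tells. Its arguments: {"type":"object","properties":{"moves":{"type":"array"},"squeeze":{"type":"number"}},"required":["moves"]}

```bash
mkdir -p pics; cat > h.py <<'E'
import numpy as np, cv2
from rig import telemetry, imaging, r
def ray(cam,uv):
    c=imaging.calibration(cam);M=np.array(c["cam_to_world"],float)
    d=np.array([(uv[0]-c["cx"])/c["fx"],-(uv[1]-c["cy"])/c["fy"],-1.])
    return M[:3,3],M[:3,:3]@d
def at_z(cam,uv,z):
    o,d=ray(cam,uv);return o+d*(z-o[2])/d[2]
def tri(u1,u2,c1="top",c2="side"):
    o1,d1=ray(c1,u1);o2,d2=ray(c2,u2)
    s=np.linalg.lstsq(np.c_[d1,-d2],o2-o1,rcond=None)[0]
    p,q=o1+d1*s[0],o2+d2*s[1];return (p+q)/2,np.linalg.norm(p-q)
def proj(cam,p):
    c=imaging.calibration(cam);M=np.array(c["cam_to_world"],float)
    q=M[:3,:3].T@(np.array(p)-M[:3,3]);return np.array([c["cx"]-c["fx"]*q[0]/q[2],c["cy"]+c["fy"]*q[1]/q[2]])
E
cat > a.py <<'E'
from h import *
np.set_printoptions(precision=3,suppress=True)
for c in("top","side"):
    im=imaging.grab_frame(c);cv2.imwrite(f"pics/{c}0.png",cv2.resize(im[:,:,::-1],(800,600),interpolation=cv2.INTER_CUBIC))
    k=imaging.calibration(c);print(c,{a:b for a,b in k.items() if a!="cam_to_world"},np.array(k["cam_to_world"])[:3,3])
    for n in("jar_clamp","jaw_face","knob_grip","jar","gauge_ring","marble_dish","saucer"):
        print(n,[(np.round(d["xy"],1).tolist(),round(d["conf"],2)) for d in imaging.mark_of(c,n)])
print(telemetry.sense())
E
python3 a.py
```

```text
top {'fx': 365.6196296199281, 'fy': 365.6196296199281, 'cx': 246.6260468790547, 'cy': 191.6785428633847} [ 406.051   13.873 1000.5  ]
jar_clamp []
jaw_face [([279.5, 160.8], 0.66)]
knob_grip [([302.3, 142.6], 0.52)]
jar [([157.5, 183.8], 0.97), ([238.0, 180.0], 0.85), ([237.5, 250.2], 0.68)]
gauge_ring [([200.8, 194.3], 0.5)]
marble_dish []
saucer [([388.4, 207.7], 0.76), ([303.7, 142.7], 0.28)]
side {'fx': 374.345390295653, 'fy': 374.345390295653, 'cx': 256.5125066102135, 'cy': 189.61381424289252} [ 270.114 -656.104  811.465]
jar_clamp [([280.7, 210.8], 0.68)]
jaw_face [([297.9, 211.2], 0.95)]
knob_grip [([320.4, 211.7], 0.77)]
jar [([266.8, 193.9], 0.97), ([235.7, 149.2], 0.86), ([206.9, 217.5], 0.68), ([240.9, 174.9], 0.35)]
gauge_ring [([243.1, 175.5], 0.62)]
marble_dish [([174.5, 137.3], 0.88)]
saucer [([302.5, 340.3], 0.85)]
{'clock': 0.8, 'qpos': array([ 1.299,  0.353,  1.633, -0.   ,  1.155, -0.002]), 'qvel': array([ 0.002, -0.001,  0.   , -0.   , -0.   ,  0.002]), 'joint_efforts': array([ -0.001, -60.51 , -34.244,  -0.   ,   0.001,  -0.   ]), 'eef_pos': array([166.611, 602.406, 231.314]), 'tcp_rot': array([3.142, 0.   , 2.872]), 'contact_force': array([ 0.455, -0.022,  0.16 ]), 'wrist_torque': array([ 0.019,  0.002, -0.028]), 'grasp_force': 0.0, 'opening': 0.9974441658388845}
```

View pics/top0.png

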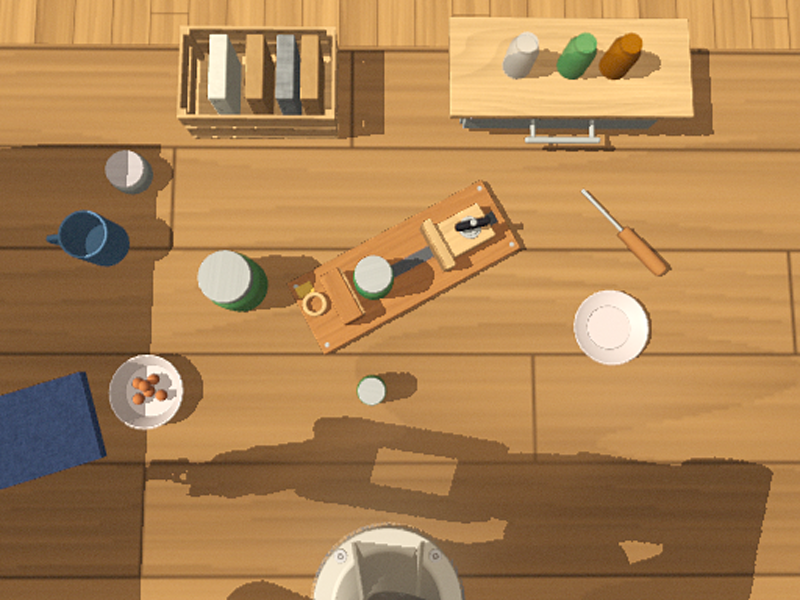

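View pics/side0.png

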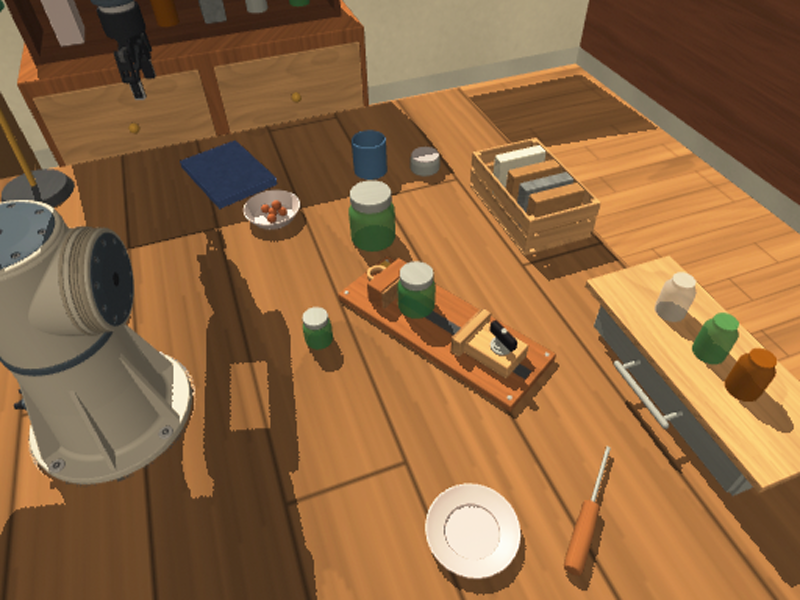

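```bash
cat > b.py <<'E'
from h import *
np.set_printoptions(precision=1,suppress=True)
for n,u,v in(("face",(279.5,160.8),(297.9,211.2)),("knob",(302.3,142.6),(320.4,211.7)),("ring",(200.8,194.3),(243.1,175.5)),("jar",(238,180),(266.8,193.9))):print(n,*tri(u,v))
print(at_z("top",(238,180),18),at_z("side",(266.8,193.9),18),at_z("side",(280.7,210.8),0),at_z("side",(302.5,340.3),0),at_z("top",(388.4,207.7),0),at_z("side",(174.5,137.3),0))
print("side ring z18",at_z("side",(243.1,175.5),18),at_z("top",(200.8,194.3),18))
print(at_z("top",(302.3,142.6),76),at_z("side",(320.4,211.7),76),at_z("top",(279.5,160.8),38),at_z("side",(297.9,211.2),38))
print(np.array(imaging.calibration("top")["cam_to_world"]),np.array(imaging.calibration("side")["cam_to_world"]))
E
python3 b.py
```

```text
face [586.8 -82.9  47.3] 2.8116214877037047
knob [ 623.8 -136.4   89.1] 1.8432010618323749
ring [501.5 126.7  20.8] 6.2033379806310895
jar [539.7  26.8  23.7] 5.342873976111278
[537.8  27.5  18. ] [544.4  31.4  18. ] [563.2 -28.4  -0. ] [ 463.3 -383.4    0. ] [ 464.5 -385.9    0. ] [350.7 414.7   0. ]
side ring z18 [505.4 128.9  18. ] [498.7 127.7  18. ]
[ 627.8 -138.9   76. ] [ 629.2 -126.9   76. ] [587.2 -83.4  38. ] [592.1 -76.   38. ]
[[   0.     1.    -0.1  406.1]
 [  -1.     0.     0.    13.9]
 [   0.     0.1    1.  1000.5]
 [   0.     0.     0.     1. ]] [[   0.9    0.3   -0.2  270.1]
 [  -0.4    0.7   -0.7 -656.1]
 [  -0.     0.7    0.7  811.5]
 [   0.     0.     0.     1. ]]
```

The top view shows the clamp with its sliding jaw and black T-bar at about (473,224). The middle-sized jar is on the board at (373,277), the large look-alike is left at (232,280), and the small one is at (371,390). The bar already looks slightly clockwise of the track. Next I'll refine the board axis and the knob.

```bash
cat > c.py <<'E'
from h import *
np.set_printoptions(precision=1,suppress=True)
t=imaging.grab_frame("top");s=imaging.grab_frame("side")
a=cv2.resize(t[100:230,180:340,::-1],(800,650),interpolation=cv2.INTER_CUBIC)[:600]
b=cv2.resize(s[160:270,210:360,::-1],(800,587),interpolation=cv2.INTER_CUBIC)
cv2.imwrite("pics/t1.png",a);cv2.imwrite("pics/s1.png",b)
# top corners by px
C=[(293,283),(480,181),(523,250),(325,352)]
P=[at_z("top",np.array(c)/1.5625,18) for c in C];print(np.array(P));print(np.mean(P,0))
yd=(P[0]-P[1]+P[3]-P[2])[:2];print("yaw of +y",np.arctan2(yd[1],yd[0]),np.linalg.norm(P[0]-P[1]),np.linalg.norm(P[1]-P[2]))
for n,im,(x0,x1,y0,y1) in(("top",t,(288,320,133,152)),("side",s,(308,335,200,228))):
    w=im[y0:y1,x0:x1].astype(int); m=(w.max(2)<60).astype(np.uint8)
    k,l,st,ce=cv2.connectedComponentsWithStats(m)
    for i in range(1,k):
        if st[i,4]>8:
            pts=np.argwhere(l==i)[:,::-1]+[x0,y0]
            print(n,st[i,4],pts.mean(0),cv2.minAreaRect(pts.astype(np.float32)))
E
python3 c.py
```

```text
[[ 534.5  164.    18. ]
 [ 717.2 -163.1   18. ]
 [ 593.6 -236.5   18. ]
 [ 415.6  107.3   18. ]]
[565.2 -32.1  18. ]
yaw of +y 2.0641473594479356 374.6901936791868 143.71131655864244
top 91 [302.6 143.1] ((302.5230712890625, 143.08460998535156), (5.350053787231445, 22.364974975585938), 74.74488067626953)
side 141 [321.9 215.1] ((321.7500305175781, 214.75003051757812), (21.920310974121094, 7.071067810058594), 45.0)
```

View pics/t1.png

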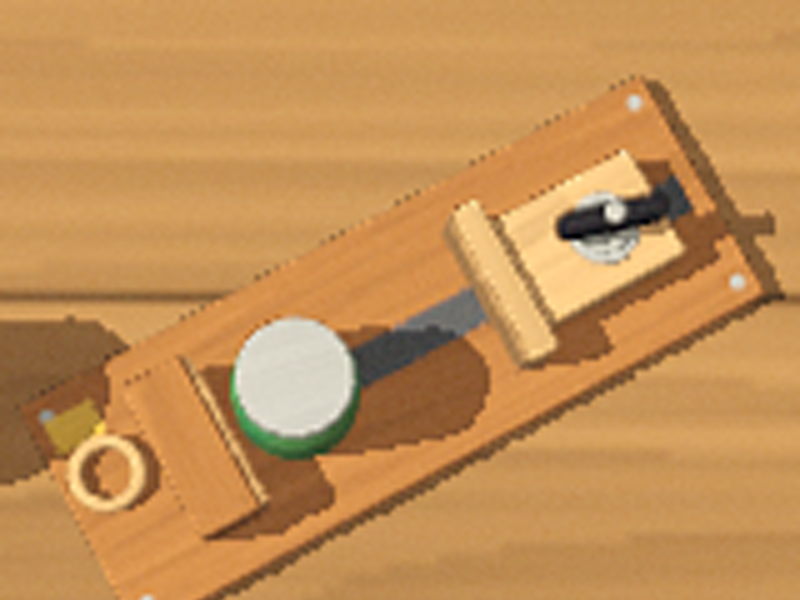

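View pics/s1.png

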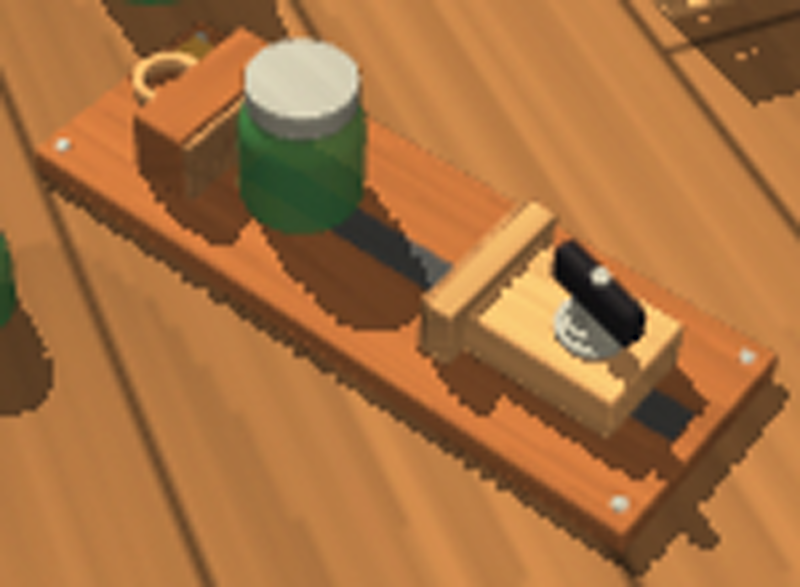

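The crops show all four board bolts and the T-bar. Its white centre dot is at (615,212) in the top crop and (600,275) in the side crop. I'll fix the board frame from the bolts.

```bash
cat > d.py <<'E'
from h import *
np.set_printoptions(precision=2,suppress=True)
T=lambda x,y:(180-.4+x/5,100-.4+y/5); S=lambda x,y:(210-.4+x/5.333,160-.4+y/5.333)
tb=[T(635,102),T(737,282),T(46,415),T(147,600)]; sb=[S(747,357),S(620,503),None,S(62,145)]
P=np.array([at_z("top",u,19) for u in tb]);print(P)
for u,v in zip(tb,sb):
    if v:print("tri",*tri(u,v),"side@19",at_z("side",v,19))
Yd=(P[2]+P[3]-P[0]-P[1])/2;psi=np.arctan2(Yd[1],Yd[0]);print("axis +y yaw",psi,np.linalg.norm(Yd),"centre",P.mean(0))
print("side axis",(lambda d:np.arctan2(d[1],d[0]))(at_z("side",sb[3],19)-at_z("side",sb[1],19)),(lambda d:np.arctan2(d[1],d[0]))(P[3]-P[1]))
print("dot",*tri(T(615,212),S(600,275)),at_z("top",T(615,212),88),at_z("side",S(600,275),88))
a,b=at_z("top",T(557,228),82),at_z("top",T(667,203),82);print("bar",a,b,(a+b)/2,np.arctan2(*(a-b)[1::-1]))
e=np.array([np.cos(psi),np.sin(psi)]);n=np.array([e[1],-e[0]])
C=P.mean(0)[:2]
for nm,p in(("dot",tri(T(615,212),S(600,275))[0]),("jartop",at_z("top",T(296,377),103)),("jar side",at_z("side",S(302,80),103)),("bar",(a+b)/2),("face",at_z("top",T(520,270),56))):
    print(nm,"board x,y",n@(p[:2]-C),e@(p[:2]-C))
E
python3 d.py
```

```text
[[ 705.06 -161.07   19.  ]
 [ 604.42 -215.32   19.  ]
 [ 530.3   160.36   19.  ]
 [ 430.7   104.7    19.  ]]
tri [ 704.9  -160.94   19.93] 0.2544838970227683 side@19 [ 705.55 -160.37   19.  ]
tri [ 604.85 -215.26   20.22] 1.376850967083194 side@19 [ 606.08 -214.66   19.  ]
tri [429.79 104.73  20.56] 1.7699513203037467 side@19 [429.23 106.4   19.  ]
axis +y yaw 2.0684550156716606 364.99937302421586 centre [567.62 -27.83  19.  ]
side axis 2.0742695965255162 2.068125027648502
dot [ 626.35 -137.38   90.58] 0.9496699293901951 [ 626.5  -137.66   88.  ] [ 628.12 -135.56   88.  ]
bar [ 619.49 -108.78   82.  ] [ 632.75 -165.47   82.  ] [ 626.12 -137.12   82.  ] 1.8006479567395848
dot board x,y -0.6934775403873985 -124.29901765555276
jartop board x,y -0.2572906904360721 59.59607485544361
jar side board x,y 0.9131252059248247 59.69758130242672
bar board x,y -0.7682201511470481 -123.96106762712074
face board x,y 0.19151089367944252 -73.73616310759576
```

Emit:
{"api": "step_arm", "payload": {
  "moves": [
    [[0, 0, 0], [-1, -0.92, 0], 0.2],
    [[0, 0, 0], [-1, -0.92, 0], 0.2],
    [[0, 0, 0], [-1, -0.92, 0], 0.2],
    [[0, 0, 0], [-1, -0.92, 0], 0.2],
    [[0, 0, 0], [-1, -0.92, 0], 0.2],
    [[0, 0, 0], [-1, -0.92, 0], 0.2]
  ]
}}

```text
clock: 1.5
eef_pos: [311.5, 368.6, 231.4]
tcp_rot: [-3.141, 0.001, 2.87]
contact_force: [0.4, 0.7, -0.2]
opening: 0.6
grasp_force: 0.0
```

Emit:
{"api": "step_arm", "payload": {
  "moves": [
    [[0, 0, 0], [-1, -0.92, 0], 0.2],
    [[0, 0, 0], [-1, -0.92, 0], 0.2],
    [[0, 0, 0], [-1, -0.92, 0], 0.2],
    [[0, 0, 0], [-1, -0.92, 0], 0.2],
    [[0, 0, 0], [-1, -0.92, 0], 0.2],
    [[0, 0, 0], [-1, -0.92, 0], 0.2]
  ]
}}

```text
clock: 2.1
eef_pos: [455.7, 138.0, 231.6]
tcp_rot: [-3.141, 0.001, 2.87]
contact_force: [-0.4, 0.6, 0.2]
opening: 0.595
grasp_force: 0.0
```

Emit:
{"api": "step_arm", "payload": {
  "moves": [
    [[0, 0, 1], [-1, -0.92, 0], 0.2],
    [[0, 0, 1], [-1, -0.92, 0], 0.2],
    [[0, 0, 1], [-1, -0.92, 0], 0.2],
    [[0, 0, 1], [-1, -0.92, 0], 0.2],
    [[0, 0, 1], [-1, -0.92, 0], 0.2],
    [[0, 0, 1], [-1, -0.92, 0], 0.2],
    [[0, 0, 1], [-1, -0.92, 0], 0.2]
  ]
}}

```text
clock: 2.8
eef_pos: [599.1, -92.4, 231.0]
tcp_rot: [3.141, 0.001, 2.083]
contact_force: [-0.1, 0.6, 0.4]
opening: 0.601
grasp_force: 0.0
```

```bash
cat > go.py <<'E'
import sys
from h import *
from scipy.spatial.transform import Rotation as R
np.set_printoptions(precision=3,suppress=True)
s=telemetry.sense();x,y,z,yaw=map(float,sys.argv[1:5])
A=R.from_euler("xyz",s["tcp_rot"]);B=R.from_euler("xyz",[np.pi,0,yaw])
print("turn",(A.inv()*B).as_rotvec()/np.radians(45),"shift",A.inv().apply(np.array([x,y,z])-s["eef_pos"])/200)
print(s["clock"],s["eef_pos"],s["tcp_rot"],s["qpos"],s["opening"],s["contact_force"],s["wrist_torque"],s["grasp_force"])
E
python3 go.py 626.2 -137.3 130 1.80
```

```text
turn [0.001 0.001 0.36 ] shift [-0.262  0.008  0.505]
2.8 [599.114 -92.362 231.024] [3.141 0.001 2.083] [-0.155  0.324  1.676 -0.001  1.141 -0.667] 0.6012795949079855 [-0.147  0.62   0.35 ] [ 0.071  0.031 -0.022] 0.0
```

Emit:
{"api": "step_arm", "payload": {
  "moves": [
    [[0, 0, 0.36], [-0.262, 0.008, 0.5], 0.2],
    [[0, 0, 0.36], [-0.262, 0.008, 0.5], 0.2],
    [[0, 0, 0.36], [-0.262, 0.008, 0.5], 0.2],
    [[0, 0, 0.36], [-0.262, 0.008, 0.5], 0.2],
    [[0, 0, 0.36], [-0.262, 0.008, 0.5], 0.2]
  ]
}}

```text
clock: 3.3
eef_pos: [625.3, -133.5, 132.7]
tcp_rot: [3.141, 0.0, 1.807]
contact_force: [0.1, -0.4, 0.1]
opening: 0.599
grasp_force: 0.0
```

```bash
python3 go.py 626.2 -137.3 59 1.80; python3 - <<'E'
from h import *
t=imaging.grab_frame("top");s=imaging.grab_frame("side")
a=cv2.resize(t[100:200,240:370,::-1],(520,400),interpolation=cv2.INTER_CUBIC)
b=cv2.resize(s[150:250,260:330+0,::-1],(280,400),interpolation=cv2.INTER_CUBIC)
cv2.imwrite("pics/p2.png",np.hstack([a,b]))
E
```

```text
turn [0.001 0.    0.008] shift [-0.019 -0.     0.368]
3.3 [ 625.253 -133.523  132.654] [3.141 0.    1.807] [-0.213  0.477  1.683  0.     0.981 -0.449] 0.5988640612907246 [ 0.098 -0.408  0.112] [-0.007 -0.035  0.064] 0.0
```

View pics/p2.png

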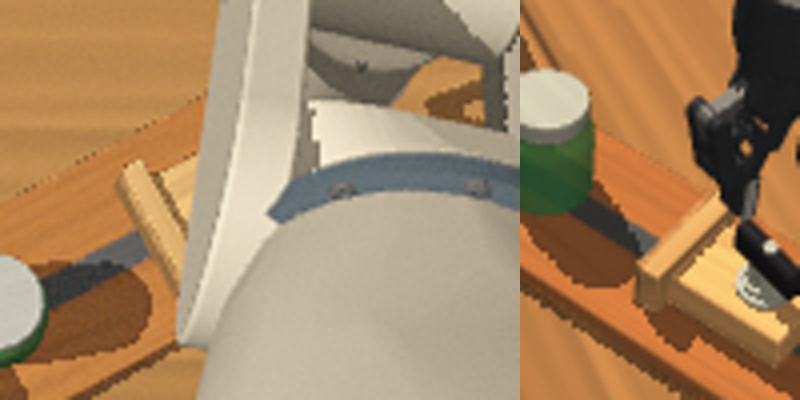

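The arm hides the clamp in the top half. In the side half the open fingers are above the T-bar at (765,245) and about to straddle it, so I'll descend and grip.

Emit:
{"api": "step_arm", "payload": {
  "moves": [
    [[0, 0, 0], [0, 0, 0.15], 0.2],
    [[0, 0, 0], [0, 0, 0.3], 0.2],
    [[0, 0, 0], [0, 0, 0.36], 0.2],
    [[0, 0, 0], [0, 0, 0.36], 0.2],
    [[0, 0, 0], [0, 0, 0.36], 0.2]
  ]
}}

```text
clock: 3.9
eef_pos: [625.9, -134.3, 60.8]
tcp_rot: [3.14, 0.001, 1.804]
contact_force: [0.4, 0.5, 1.3]
opening: 0.603
grasp_force: 0.0
```

Emit:
{"api": "step_arm", "payload": {
  "moves": [
    [[0, 0, 0], [0, 0, 0], -1],
    [[0, 0, 0], [0, 0, 0], -1],
    [[0, 0, 0], [0, 0, 0], -1],
    [[0, 0, 0], [0, 0, 0], -1],
    [[0, 0, 0], [0, 0, 0], -1],
    [[0, 0, 0], [0, 0, 0], -1],
    [[0, 0, 0], [0, 0, 0], -1],
    [[0, 0, 0], [0, 0, 0], -1]
  ],
  "squeeze": 40
}}

```text
clock: 4.7
eef_pos: [625.6, -134.5, 60.5]
tcp_rot: [3.14, 0.001, 1.803]
contact_force: [-1.1, -0.4, 6.2]
opening: 0.157
grasp_force: 40.7
```

```bash
python3 go.py 626.2 -137.3 59 1.80; python3 - <<'E'
from h import *
s=imaging.grab_frame("side")
cv2.imwrite("pics/p3.png",cv2.resize(s[150:250,250:380,::-1],(780,600),interpolation=cv2.INTER_CUBIC))
E
```

```text
turn [0.002 0.001 0.004] shift [-0.014 -0.     0.007]
4.7 [ 625.572 -134.524   60.469] [3.14  0.001 1.803] [-0.214  0.569  1.721  0.     0.851 -0.447] 0.15669900998304367 [-1.135 -0.448  6.223] [-0.022  0.23  -0.113] 40.737571727950126
```

View pics/p3.png

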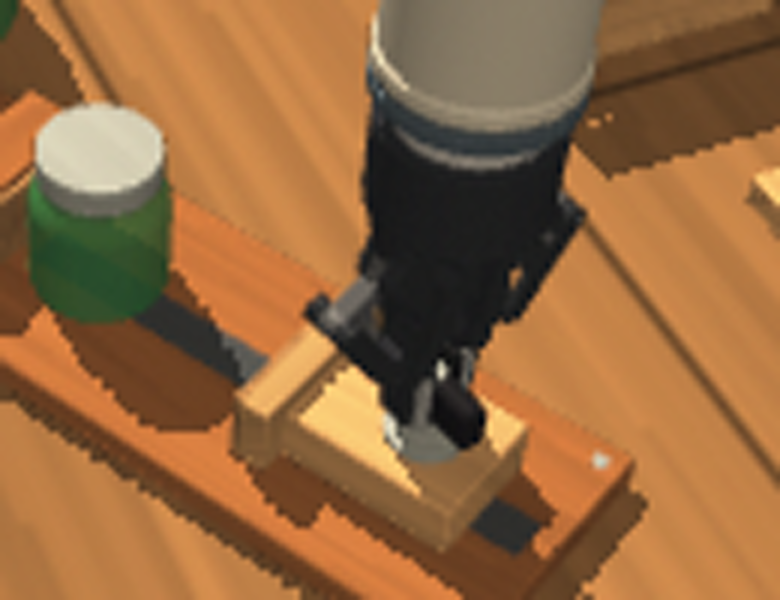

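The bar is gripped: opening is about 13 mm and grip force 41 N. Now I'll drag the jaw along the track, stopping short of the jar first.

Emit:
{"api": "step_arm", "payload": {
  "moves": [
    [[0, 0, 0], [0.05, -0.0137, -0.005], -1],
    [[0, 0, 0], [0.1, -0.0274, -0.005], -1],
    [[0, 0, 0], [0.15, -0.041, -0.005], -1],
    [[0, 0, 0], [0.2, -0.0547, -0.005], -1],
    [[0, 0, 0], [0.26, -0.0711, -0.005], -1],
    [[0, 0, 0], [0.31, -0.0848, -0.005], -1],
    [[0, 0, 0], [0.35, -0.0958, -0.005], -1],
    [[0, 0, 0], [0.35, -0.0958, -0.005], -1]
  ],
  "squeeze": 60
}}

```text
clock: 5.55
eef_pos: [589.6, -69.1, 60.6]
tcp_rot: [-3.141, -0.001, 1.804]
contact_force: [0.8, 3.7, 3.9]
opening: 0.147
grasp_force: 62.2
```

```bash
python3 go.py 626.2 -137.3 59 1.80; python3 - <<'E'
from h import *
s=imaging.grab_frame("side")
cv2.imwrite("pics/p4.png",cv2.resize(s[140:250,230:360,::-1],(709,600),interpolation=cv2.INTER_CUBIC))
E
```

```text
turn [-0.    -0.001  0.005] shift [-0.374  0.099  0.007]
5.55 [589.635 -69.089  60.563] [-3.141 -0.001  1.804] [-0.12   0.513  1.826  0.001  0.803 -0.354] 0.14749201258474118 [0.764 3.694 3.909] [ 0.517 -0.227 -0.217] 62.22889529541135
```

View pics/p4.png

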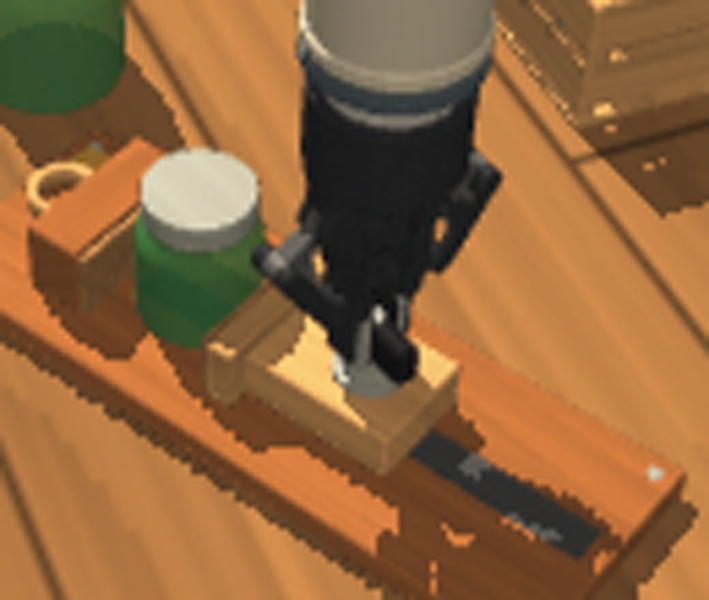

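The jaw followed 74.6 mm and its face is now just short of the jar, which stands upright at (200,250). I'll creep forward the last part, watching the force.

Emit:
{"api": "step_arm", "payload": {
  "moves": [
    [[0, 0, 0], [0.01, -0.0026, 0], -1],
    [[0, 0, 0], [0.018, -0.0047, 0], -1],
    [[0, 0, 0], [0.026, -0.0068, 0], -1],
    [[0, 0, 0], [0.034, -0.0089, 0], -1],
    [[0, 0, 0], [0.04, -0.0105, 0], -1],
    [[0, 0, 0], [0.043, -0.0113, 0], -1],
    [[0, 0, 0], [0.043, -0.0113, 0], -1]
  ]
}}

```text
clock: 6.3
eef_pos: [586.6, -63.5, 60.6]
tcp_rot: [3.141, 0.001, 1.803]
contact_force: [3.0, -4.2, 4.9]
opening: 0.155
grasp_force: 62.2
```

Emit:
{"api": "step_arm", "payload": {
  "moves": [
    [[0, 0, 0], [0.003, -0.0008, 0], -1],
    [[0, 0, 0], [0.005, -0.0013, 0], -1],
    [[0, 0, 0], [0.005, -0.0013, 0], -1]
  ]
}}

```text
clock: 6.6
eef_pos: [586.1, -62.6, 60.6]
tcp_rot: [3.141, 0.001, 1.804]
contact_force: [3.2, -3.4, 5.8]
opening: 0.15
grasp_force: 62.3
```

Emit:
{"api": "step_arm", "payload": {
  "moves": [
    [[0, 0, 0], [0.004, -0.001, 0], -1],
    [[0, 0, 0], [0.008, -0.002, 0], -1],
    [[0, 0, 0], [0.008, -0.002, 0], -1],
    [[0, 0, 0], [0.008, -0.002, 0], -1]
  ]
}}

```text
clock: 7.0
eef_pos: [585.4, -61.1, 60.6]
tcp_rot: [3.141, 0.001, 1.804]
contact_force: [3.2, -4.6, 5.2]
opening: 0.15
grasp_force: 62.3
```

Emit:
{"api": "step_arm", "payload": {
  "moves": [
    [[0, 0, 0], [0.005, -0.0013, 0], -1],
    [[0, 0, 0], [0.005, -0.0013, 0], -1],
    [[0, 0, 0], [0.005, -0.0013, 0], -1]
  ]
}}

```text
clock: 7.3
eef_pos: [584.8, -60.2, 60.6]
tcp_rot: [3.141, 0.001, 1.804]
contact_force: [3.8, -3.9, 4.9]
opening: 0.151
grasp_force: 62.3
```

Emit:
{"api": "step_arm", "payload": {
  "moves": [
    [[0, 0, 0], [0.005, -0.0013, 0], -1],
    [[0, 0, 0], [0.005, -0.0013, 0], -1],
    [[0, 0, 0], [0.005, -0.0013, 0], -1]
  ]
}}

```text
clock: 7.6
eef_pos: [584.4, -59.3, 60.6]
tcp_rot: [3.141, 0.001, 1.804]
contact_force: [2.7, -3.4, 5.6]
opening: 0.156
grasp_force: 62.3
```

Emit:
{"api": "step_arm", "payload": {
  "moves": [
    [[0, 0, 0], [0.005, -0.0013, 0], -1],
    [[0, 0, 0], [0.005, -0.0013, 0], -1],
    [[0, 0, 0], [0.005, -0.0013, 0], -1]
  ]
}}

```text
clock: 7.9
eef_pos: [584.2, -59.1, 60.5]
tcp_rot: [3.14, 0.002, 1.804]
contact_force: [4.3, -7.5, 4.0]
opening: 0.152
grasp_force: 62.1
```

Emit:
{"api": "step_arm", "payload": {
  "moves": [
    [[0, 0, 0], [0.005, -0.0013, 0], -1],
    [[0, 0, 0], [0.005, -0.0013, 0], -1],
    [[0, 0, 0], [0.005, -0.0013, 0], -1]
  ]
}}

```text
clock: 8.2
eef_pos: [584.2, -59.0, 60.6]
tcp_rot: [3.14, 0.003, 1.804]
contact_force: [6.2, -13.5, 1.6]
opening: 0.152
grasp_force: 61.8
```

```bash
python3 go.py 626.2 -137.3 59 1.80; python3 - <<'E'
from h import *
s=imaging.grab_frame("side")
cv2.imwrite("pics/p5.png",cv2.resize(s[150:230,225:325,::-1],(750,600),interpolation=cv2.INTER_CUBIC))
E
```

```text
turn [0.003 0.004 0.005] shift [-0.429  0.114  0.009]
8.2 [584.2   -58.999  60.562] [3.14  0.003 1.804] [-0.102  0.504  1.843 -0.004  0.791 -0.332] 0.15246505549645506 [  6.238 -13.51    1.611] [-2.127 -0.881 -0.231] 61.777095386059955
```

View pics/p5.png

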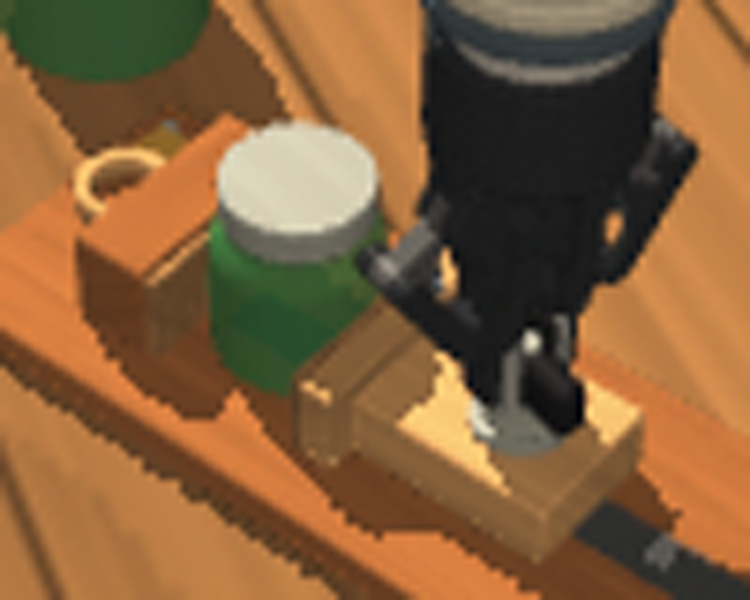

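The jar is snug: force rises with no motion and the jar is upright between both faces. Now I'll turn the knob clockwise about its own axis.

Emit:
{"api": "step_arm", "payload": {
  "moves": [
    [[0, 0, 0.12], [0, 0.0014, 0], -1],
    [[0, 0, 0.25], [-0.0003, 0.0028, 0], -1],
    [[0, 0, 0.38], [-0.0006, 0.0042, 0], -1],
    [[0, 0, 0.5], [-0.0011, 0.0055, 0], -1],
    [[0, 0, 0.63], [-0.0017, 0.0068, 0], -1],
    [[0, 0, 0.75], [-0.0024, 0.008, 0], -1],
    [[0, 0, 0.88], [-0.0033, 0.0092, 0], -1],
    [[0, 0, 1], [-0.0042, 0.0103, 0], -1]
  ],
  "squeeze": 90
}}

```text
clock: 9.05
eef_pos: [586.8, -59.4, 60.7]
tcp_rot: [3.137, 0.001, 1.015]
contact_force: [6.7, -12.7, 0.9]
opening: 0.146
grasp_force: 89.3
```

```bash
python3 go.py 583 -60 60 0.65
```

```text
turn [ 0.006 -0.     0.465] shift [-0.013 -0.015  0.003]
9.05 [586.833 -59.426  60.678] [3.137 0.001 1.015] [-0.102  0.507  1.838 -0.004  0.793  0.456] 0.14571464208595755 [  6.683 -12.732   0.876] [-2.091 -1.064  0.301] 89.29900026210817
```

Emit:
{"api": "step_arm", "payload": {
  "moves": [
    [[0, 0, 0.1], [0, 0.0011, 0], -1],
    [[0, 0, 0.2], [-0.0002, 0.0022, 0], -1],
    [[0, 0, 0.3], [-0.0004, 0.0033, 0], -1],
    [[0, 0, 0.4], [-0.0007, 0.0044, 0], -1],
    [[0, 0, 0.45], [-0.0009, 0.005, 0], -1],
    [[0, 0, 0.45], [-0.0009, 0.005, 0], -1]
  ]
}}

```text
clock: 9.65
eef_pos: [587.7, -60.2, 60.7]
tcp_rot: [3.137, -0.001, 0.665]
contact_force: [7.4, -13.4, 1.0]
opening: 0.141
grasp_force: 89.4
```

```bash
python3 go.py 583 -60 60 0.60
```

```text
turn [ 0.006 -0.001  0.083] shift [-0.018 -0.015  0.003]
9.65 [587.737 -60.197  60.684] [ 3.137 -0.001  0.665] [-0.103  0.508  1.836 -0.004  0.794  0.806] 0.14138783232997676 [  7.45  -13.421   0.991] [-2.199 -1.213  0.36 ] 89.39924895297736
```

Emit:
{"api": "step_arm", "payload": {
  "moves": [
    [[0, 0, 0.06], [0, 0.0006, 0], -1],
    [[0, 0, 0.1], [0, 0.001, 0], -1],
    [[0, 0, 0.1], [0, 0.001, 0], -1]
  ]
}}

```text
clock: 9.95
eef_pos: [587.8, -60.3, 60.7]
tcp_rot: [3.136, -0.001, 0.591]
contact_force: [7.3, -12.1, 1.2]
opening: 0.144
grasp_force: 101.7
```

```bash
python3 go.py 583 -60 60 0.60
```

```text
turn [ 0.007 -0.001 -0.012] shift [-0.019 -0.015  0.004]
9.95 [587.761 -60.308  60.744] [ 3.136 -0.001  0.591] [-0.103  0.508  1.835 -0.005  0.794  0.881] 0.1439683660232069 [  7.312 -12.133   1.22 ] [-1.994 -1.058  2.31 ] 101.74600972328335
```

Torque jumped from 0.36 to 2.3 N m, so the stop is reached. I'll relax the twist, open and lift.

Emit:
{"api": "step_arm", "payload": {
  "moves": [
    [[0, 0, -0.06], [0, 0, 0], -1],
    [[0, 0, -0.06], [0, 0, 0], 0.1],
    [[0, 0, -0.06], [0, 0, 0], 0.1],
    [[0, 0, -0.06], [0, 0, 0], 0.1],
    [[0, 0, -0.06], [0, 0, 0], 0.1]
  ]
}}

```text
clock: 10.45
eef_pos: [585.1, -57.7, 59.8]
tcp_rot: [-3.14, 0.001, 0.633]
contact_force: [0.8, -0.6, -0.6]
opening: 0.545
grasp_force: 0.0
```

Emit:
{"api": "step_arm", "payload": {
  "moves": [
    [[0, 0, 0], [0, 0, -0.1], 0.1],
    [[0, 0, 0], [0, 0, -0.3], 0.1],
    [[0, 0, 0], [0, 0, -0.5], 0.1],
    [[0, 0, 0], [0, 0, -0.7], 0.1],
    [[0, 0, 0], [0, 0, -0.9], 0.1],
    [[0, 0, 0], [0, 0, -0.9], 0.1]
  ]
}}

```text
clock: 11.05
eef_pos: [588.7, -58.1, 246.1]
tcp_rot: [3.136, -0.007, 0.633]
contact_force: [0.1, -0.2, -0.0]
opening: 0.551
grasp_force: 0.0
```

Emit:
{"api": "step_arm", "payload": {
  "moves": [
    [[0, 0, 0], [-0.9, 0.9, 0], 0.1],
    [[0, 0, 0], [-0.9, 0.9, 0], 0.1],
    [[0, 0, 0], [-0.9, 0.9, 0], 0.1],
    [[0, 0, 0], [-0.9, 0.9, 0], 0.1],
    [[0, 0, 0], [-0.9, 0.9, 0], 0.1],
    [[0, 0, 0], [-0.9, 0.9, 0], 0.1],
    [[0, 0, 0], [-0.9, 0.9, 0], 0.1]
  ]
}}

```text
clock: 11.75
eef_pos: [546.5, -310.4, 239.3]
tcp_rot: [-3.14, 0.0, 0.631]
contact_force: [0.1, 0.6, -0.8]
opening: 0.551
grasp_force: 0.0
```

```bash
python3 - <<'E'
from h import *
t=imaging.grab_frame("top");s=imaging.grab_frame("side")
a=cv2.resize(t[100:230,180:340,::-1],(480,390),interpolation=cv2.INTER_CUBIC)
b=cv2.resize(s[140:270,220:327,::-1],(320,390),interpolation=cv2.INTER_CUBIC)
cv2.imwrite("pics/p6.png",np.hstack([a,b]))
E
```

```text
(no output)
```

View pics/p6.png

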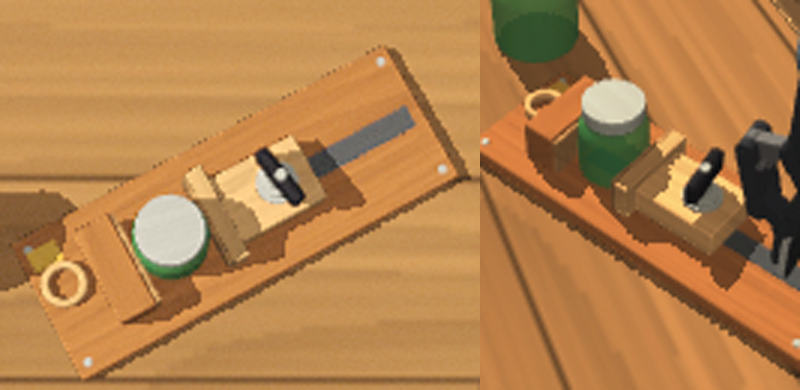

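The picture shows the jar upright between both cork faces at (170,232) and the T-bar at (280,176) turned about 78° off the track. The ring hasn't moved and the arm is clear. I'll hand it in.

```bash
python3 -c "
from rig import r
print(r.sign_off())"
```

```text
the job is handed in; nothing more can be done
None
```

The jar is snug and upright between the cork faces, the knob is turned to its stop, the arm is clear and the job is handed in at about 12 s; no verdict was returned.

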